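Comb the dowel pins into the grooves of the pin tray

ROBOT

A 6-joint arm with a two-finger parallel gripper is mounted at the origin on the work surface. World frame = base frame: x ahead of the robot, y to its left, z up, the work surface at z = 0. Lengths are in m, angles in rad, forces in N, time in s.
With the tool pointing down it reaches from about 0.35 to 0.875 m from the base axis. Payload 4.2 kg.
Tool frame: the origin (TCP) lies between the finger pads; the fingertips stand 17 mm ahead of it and the grasp point (between the pads) lies 2 mm behind it (ctrl.nose_length is the distance from the TCP to the fingertips, in m); z points along the fingers, y is the line along which they close (so a half turn about z gives the same grasp; the last joint's range is limited). The gripper opens to 87 mm and grips with 3 to 60 N. Pads are 19 mm wide; open, the fingers measure 117 mm over their backs; the gripper's body (75 mm by 190 mm) begins 51 mm behind the grasp point.
Start: joints at [-0.855, 0.385, 0.008, 0, -1.194, -0.259], TCP at [0.276, -0.561, 0.24] pointing down, gripper open.
Joint ranges: [-3.14, 3.14], [-1.21, 2.06], [-1.07, 1.41], [-3.16, 2.05], [-2.99, -0.16], [-3.1, 3.1]. Speed limits (rad/s): [2.79, 2.79, 3.14, 3.14, 3.14, 3.14].

INTERFACE

Orientations are given as a unit quaternion [w, x, y, z].
In Python, from plant import ctrl gives the robot as it stands.
- The arm moves only by the tool move_arm, never from a script. Its argument "steps" is a list of rows, each a list of 6 numbers: the shift along the tool's x, y, z in cm, then the turn, a rotation vector about the tool's x, y, z in rad. In form: [[dx, dy, dz, wx, wy, wz], ...]. A call has 1 to 20 rows; each row is the pose to reach, as a shift and turn from the pose commanded when the call began, along the tool's axes at that moment; what a row does not reach only later rows make up. A row lasts 1/10 s, in which the tool goes at most 50 mm and 8.59 degrees, less where a joint would pass 70% of its speed; a pose out of reach is approached as far as the arm can. A call with a gripper value outside its range is refused whole. "claw" is the closure, from 0 (fully open) to 1 (shut), set as the call begins (left out, the last holds). The fingers move at their own pace and stop on an object; the grip force is fixed at half the most. Time passes only in rows, so rows that repeat a pose let the fingers close. It gives the time, the measured TCP pose, the force, the opening and the grip force at its end, in the units of the state.
- ctrl.sense(): the state, without advancing time (a new reading comes with each control period).
- ctrl.grab_frame(name): name is "scene" or "top" or "wrist"; returns the picture (400x640x3 uint8, red, green, blue); there is no depth.
- ctrl.calibration(name): a dict with "intrinsics" (3x3 intrinsics, pixels), "dist_coeffs" ([k1, k2, p1, p2, k3] as OpenCV has them; the pictures are not rectified), "R" (3x3) and "t" (3): a world point X has camera coordinates R X + t. Camera axes: x right, y down, z forward; pixel columns grow to the right and rows downward; lengths in m; the calibration is good to about 2 mm. A picture is of the moment at which its call begins: read the wrist's pose just before it. calibration takes no time and is no camera call; for the wrist camera it gives the pose at the moment of the call.
- ctrl.sign_off(): hands the job in; it is judged then, once.
The state is a dict: "clock": time; "joint_positions": joint angles; "joint_vel": joint speeds; "tau": joint torques, N m; "tool_pos": TCP position; "tcp_rot": TCP orientation; "force": force on the tool from outside, world axes, zero at the start; "torque": the same for the moment, N m; "gripper_width": finger opening in m; "gripper_force": force on a finger pad.
Only numpy, scipy, OpenCV 4.12 (cv2) and the standard library are available. Lean on these libraries where they do the work, as an engineer would, in place of code of your own. Each camera call takes 0.05 s, during which the arm holds its last target. There are 200 camera calls.

TASK

Lift the hand rake off its holder and comb it across the pin tray until all three loose dowel pins have dropped in and lie parallel in the tray's grooves. Comb gently: all the while let the rake's head rest lightly on the tops of the tray's two long side walls, pressing with less than about 10 newtons, and do not touch the pins with the fingers or shift the parts lying about. Then hang the rake back on its holder as it was and let go.

Things in the scene. Friction and masses are not known exactly. Their poses are not given: they have to be found in the camera images.
- tray: Grey polymer pin tray, fixed, 226 (x) x 134 (y) x 35 mm high; origin at the centre of its underside, z up. Seven 90-degree V grooves run along y, centred at x = 0, +-22, +-44, +-66 mm; groove bottoms at z = 12, sharp ridge tops at z = 23 mm. At either end, x = 77 to 105 mm, is an empty flat shelf at z = 21.5 mm, then an 8 mm end wall.
- tray_top (a point): Point above the tray's centre at the height of its wall tops (35 mm above its underside); axes as the tray. The two long side walls run along x at |y| = 57 to 67 mm. The rake's head bar runs along their tops with the tines reaching down inside, 1.5 mm clear of the ridges. Pins across the ridges are turned and pushed along by the tines until they drop into a groove.
- pin_a_center (a point): Centre of a loose round-ended steel dowel pin, 8 mm diameter, 90 mm long, about 35 g; x is along the pin. It starts lying on the ridge tops, askew to the grooves by 0.6 to 0.8 rad, all of it within 75 mm of the tray's centre along the tray's x. The three pins are alike; each may end in any groove.
- pin_b_center (a point): Centre of a second pin like pin_a. A settled pin lies along the groove with its centre 17.7 mm above the tray's underside, wholly below the ridge tops, so the tines pass over it.
- pin_c_center (a point): Centre of a third pin like pin_a.
- rake: Hand rake, 0.23 kg, hanging upright. Origin: centre of the underside of its cross bar (84 mm along x, 12 along y, 8 high). Below it a stem and a sprung head: bar 150 mm (y) x 12 (x) x 10 high with eight tines, 5 mm square, at y = +-7, 21, 35, 49 mm, reaching 10.5 mm below the bar. The bar's underside is 58 to 86 mm below the origin: this stem length varies and is not reported; feel for it.
- rake_grip (a point): Centre of the rake's black handle, 40 mm above the rake's origin, same axes. Handle 24 mm (x) x 26 (y) x 60 high, above the cross bar: grip from above, fingers closing along x. The head gives upward by 3 N per mm (about 2 N to start, 10 mm travel); the stem's clamp does not slip. Comb with the head's y parallel to the tray's y, either way round, moving along the tray's x.
- holder: Rake holder, fixed: base 130 (x) x 60 x 8 mm and two posts at x = +-28 to +-46 mm, 120 mm high; origin under its centre. The ends of the rake's cross bar rest in pockets on the post tops, 8 mm deep, with about 3 mm play along y and 4 mm along x; the head hangs between the posts. The rake lifts straight up and out.
- holder_seat (a point): Point on the holder, 120 mm above its origin, where the rake's origin lies when the rake hangs home, with the same axes.
- nut: Bystander: heavy brass nut about 56 mm across, 20 mm high, origin under its centre.
- socket: Bystander: nickel-plated socket, 32 mm diameter, 45 mm high, origin under its centre.
- hexkey: Bystander: L-shaped steel hex key, 120 mm long, 8 mm thick, lying flat; origin near the middle of its long arm, on the bench.
- bolt_block: Bystander: grey polymer bolt holder block 70 x 100 x 40 mm with three holes; origin under its centre.

How it is judged:
On the way, in this order (a step that is already met when the one before it is completed fails the run):
1. the rake is lifted clear of its holder (z of rake in the frame of holder_seat above 0.02 m), for 0.1 s.
2. the rake rests on the tray with more than 1 N (contact force between rake and tray above 1 N), for 0.3 s.
3. all three pins lie settled in grooves, with the rake still resting on the tray (more than 0.5 N) ((x of pin_a_center in the frame of tray between -0.068 and -0.064 m or x of pin_a_center in the frame of tray between -0.046 and -0.042 m or x of pin_a_center in the frame of tray between -0.024 and -0.02 m or x of pin_a_center in the frame of tray between -0.002 and 0.002 m or x of pin_a_center in the frame of tray between 0.02 and 0.024 m or x of pin_a_center in the frame of tray between 0.042 and 0.046 m or x of pin_a_center in the frame of tray between 0.064 and 0.068 m) and angle between the x axis of each of pin_a_center, pin_b_center, pin_c_center and the y axis of tray, either way round below 0.05 rad and z of pin_a_center in the frame of tray between 0.015 and 0.0195 m and (x of pin_b_center in the frame of tray between -0.068 and -0.064 m or x of pin_b_center in the frame of tray between -0.046 and -0.042 m or x of pin_b_center in the frame of tray between -0.024 and -0.02 m or x of pin_b_center in the frame of tray between -0.002 and 0.002 m or x of pin_b_center in the frame of tray between 0.02 and 0.024 m or x of pin_b_center in the frame of tray between 0.042 and 0.046 m or x of pin_b_center in the frame of tray between 0.064 and 0.068 m) and z of pin_b_center in the frame of tray between 0.015 and 0.0195 m and (x of pin_c_center in the frame of tray between -0.068 and -0.064 m or x of pin_c_center in the frame of tray between -0.046 and -0.042 m or x of pin_c_center in the frame of tray between -0.024 and -0.02 m or x of pin_c_center in the frame of tray between -0.002 and 0.002 m or x of pin_c_center in the frame of tray between 0.02 and 0.024 m or x of pin_c_center in the frame of tray between 0.042 and 0.046 m or x of pin_c_center in the frame of tray between 0.064 and 0.068 m) and z of pin_c_center in the frame of tray between 0.015 and 0.0195 m and contact force between rake and tray above 0.5 N), for 0.2 s.
At the end, for the whole second after the job is handed in: Each pin lies in a groove: centre within 2 mm of its middle, parallel within 0.05 rad, 15 to 19.5 mm above the tray's underside. The rake hangs in its holder within 8 mm sideways, 4 mm in height, 0.08 rad of upright and 0.2 rad in yaw. All at rest ((x of pin_a_center in the frame of tray between -0.068 and -0.064 m or x of pin_a_center in the frame of tray between -0.046 and -0.042 m or x of pin_a_center in the frame of tray between -0.024 and -0.02 m or x of pin_a_center in the frame of tray between -0.002 and 0.002 m or x of pin_a_center in the frame of tray between 0.02 and 0.024 m or x of pin_a_center in the frame of tray between 0.042 and 0.046 m or x of pin_a_center in the frame of tray between 0.064 and 0.068 m) and angle between the x axis of each of pin_a_center, pin_b_center, pin_c_center and the y axis of tray, either way round below 0.05 rad and z of pin_a_center in the frame of tray between 0.015 and 0.0195 m and (x of pin_b_center in the frame of tray between -0.068 and -0.064 m or x of pin_b_center in the frame of tray between -0.046 and -0.042 m or x of pin_b_center in the frame of tray between -0.024 and -0.02 m or x of pin_b_center in the frame of tray between -0.002 and 0.002 m or x of pin_b_center in the frame of tray between 0.02 and 0.024 m or x of pin_b_center in the frame of tray between 0.042 and 0.046 m or x of pin_b_center in the frame of tray between 0.064 and 0.068 m) and z of pin_b_center in the frame of tray between 0.015 and 0.0195 m and (x of pin_c_center in the frame of tray between -0.068 and -0.064 m or x of pin_c_center in the frame of tray between -0.046 and -0.042 m or x of pin_c_center in the frame of tray between -0.024 and -0.02 m or x of pin_c_center in the frame of tray between -0.002 and 0.002 m or x of pin_c_center in the frame of tray between 0.02 and 0.024 m or x of pin_c_center in the frame of tray between 0.042 and 0.046 m or x of pin_c_center in the frame of tray between 0.064 and 0.068 m) and z of pin_c_center in the frame of tray between 0.015 and 0.0195 m and horizontal distance between rake and holder_seat below 0.008 m and z of rake in the frame of holder_seat between -0.004 and 0.004 m and angle between rake's own z axis and vertical below 0.08 rad and angle between the x axis of rake and the x axis of holder, either way round below 0.2 rad and linear speed of rake below 0.03 m/s and linear speed of each of pin_a, pin_b, pin_c below 0.02 m/s); the robot touches nothing.
It fails at once if the rake presses on the tray with more than 12 N (contact force between rake and tray above 12 N).
It fails at once if the fingers touch a pin (contact force between the fingers and pin_a above 0.3 N or contact force between the fingers and pin_b above 0.3 N or contact force between the fingers and pin_c above 0.3 N).
It fails at once if a bystander is shifted by more than 15 mm (distance of any of nut, socket, hexkey, bolt_block from where it was at the start of the episode above 0.015 m).
It also fails if it takes over 67 s, if anything falls off the work surface, if the arm or the gripper's body presses on something with over 40 N, if the wrist force passes 120 N, or if a joint passes its speed limit or range.

## Working session

There is one attempt and no reset: what is moved stays moved. The work goes in short steps, Python scripts to look and compute and a tool call to move; the robot and the scene stay as the last step left them, time stands still between calls to the robot, and variables do not carry over. Pictures are saved under pics/ and viewed, at most 10 in all, crops included, and the job is handed in when it is done.

Besides the shell and the picture viewer there is one more tool, called after "Request:" as name(argument=value, ...) on one line, values as JSON. move_arm: Moves the arm, as the interface text tells. Its arguments: {"type":"object","properties":{"steps":{"type":"array"},"claw":{"type":"number"}},"required":["steps"]}

```bash
ls; mkdir -p pics; cat > h.py <<'E'
import numpy as np, cv2
from plant import ctrl
def cal(n):
    c=ctrl.calibration(n); return [np.array(c[k],float) for k in("intrinsics","dist_coeffs","R","t")]
def ray(c,uv,z):
    K,D,R,t=c; uv=np.array(uv,float).reshape(-1,1,2)
    p=cv2.undistortPoints(uv,K,D).reshape(-1,2); d=np.c_[p,np.ones(len(p))]@R; o=-R.T@t
    return o+d*((z-o[2])/d[:,2:])
def proj(c,X):
    K,D,R,t=c; return cv2.projectPoints(np.array(X,float).reshape(-1,1,3),cv2.Rodrigues(R)[0],t,K,D)[0].reshape(-1,2)
def snap(n,f):
    c=cal(n); im=ctrl.grab_frame(n)[:,:,::-1].copy(); cv2.imwrite('pics/'+f,im); return c,im
E
python3 - <<'E'
from h import *
for n in('scene','top'):
    c,im=snap(n,n+'0.png'); print(n,-c[2].T@c[3],c[2][2], c[0][0,0])
s=ctrl.sense();print(s)
E
```

```text
pics
scene [1.43374556 0.04657689 0.58951755] [-0.85439185 -0.15040928 -0.49738478] 409.20160522981627
top [ 0.49011064 -0.0787034   1.08074719] [ 0.14404631  0.00702414 -0.98954602] 456.8211626773815
{'clock': 0.1, 'joint_positions': array([-8.55414820e-01,  3.85497623e-01,  6.72679875e-03, -4.54251919e-04,
       -1.19398311e+00, -2.58557970e-01]), 'joint_vel': array([ 0.00055555, -0.00194229,  0.0048924 ,  0.0005605 ,  0.00087027,
       -0.0008816 ]), 'tau': array([-2.77642002e-04, -3.91689813e+01,  1.87934965e+01,  4.23197106e+00,
        1.34449778e-02, -8.47128422e-05]), 'tool_pos': array([ 0.27545367, -0.5604497 ,  0.23854128]), 'tcp_rot': array([-2.71463010e-04, -2.26349110e-01,  9.74045727e-01,  9.63812554e-04]), 'force': array([-0.37621946,  0.7195718 , -0.21429084]), 'torque': array([-0.00428051,  0.004239  , -0.00672276]), 'gripper_force': 0.0, 'gripper_width': 0.0870610970248714}
```

View pics/top0.png

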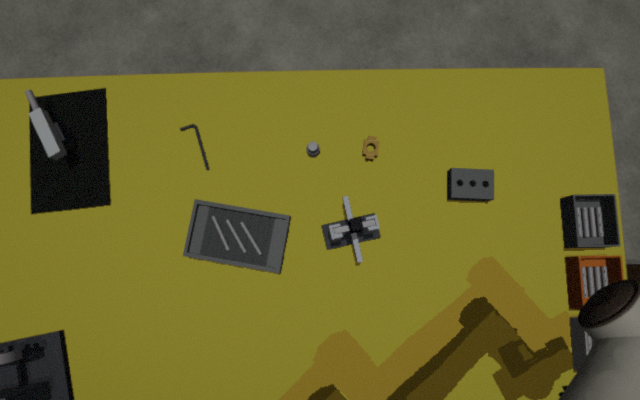

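View pics/scene0.png

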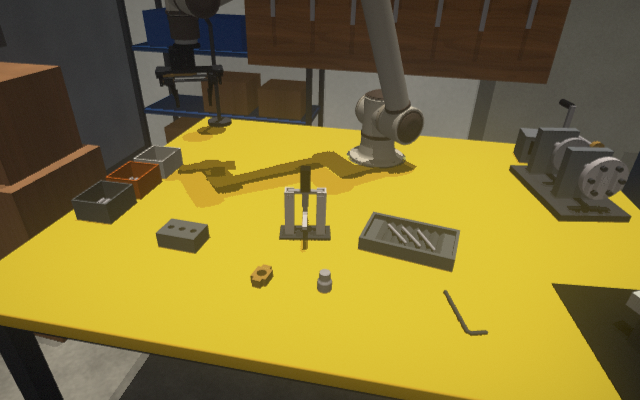

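The top view shows the tray at about (238,237) with three pins askew in it. The holder and rake are at (352,229), with the nut at (370,148), the socket at (313,149), the hex key at (200,145) and the block at (471,185). The scene view shows the same layout.

```bash
python3 - <<'E'
from h import *
c=cal('top'); im=cv2.imread('pics/top0.png')
hsv=cv2.cvtColor(im,cv2.COLOR_BGR2HSV)
m=((hsv[:,:,1]<110)).astype(np.uint8)*255
m[:85]=0
cs,_=cv2.findContours(m,cv2.RETR_EXTERNAL,cv2.CHAIN_APPROX_NONE)
for k in cs:
    if cv2.contourArea(k)<60: continue
    r=cv2.minAreaRect(k); print(np.round(r[0]),np.round(r[1]),round(r[2],1), ray(c,[r[0]],0.03)[0].round(3))
    if 4000<cv2.contourArea(k)<9000: 
        for z in(0.035,0): print(ray(c,cv2.boxPoints(r),z).round(3))
cv2.imwrite('pics/crop.png',cv2.resize(im[185:285,170:400],None,fx=3.4,fy=3.4,interpolation=cv2.INTER_CUBIC))
E
```

```text
[ 36. 365.] [68. 72.] 90.0 [0.269 0.581 0.03 ]
[[0.345 0.669 0.035]
 [0.346 0.496 0.035]
 [0.197 0.49  0.035]
 [0.194 0.66  0.035]]
[[0.34  0.694 0.   ]
 [0.342 0.515 0.   ]
 [0.187 0.509 0.   ]
 [0.184 0.684 0.   ]]
[599. 332.] [133.  80.] 90.0 [ 0.326 -0.701  0.03 ]
[[ 0.478 -0.616  0.035]
 [ 0.473 -0.807  0.035]
 [ 0.178 -0.779  0.035]
 [ 0.185 -0.595  0.035]]
[[ 0.477 -0.634  0.   ]
 [ 0.473 -0.831  0.   ]
 [ 0.167 -0.803 -0.   ]
 [ 0.175 -0.612  0.   ]]
[236. 236.] [100.  59.] 10.0 [0.559 0.122 0.03 ]
[[ 0.514  0.245  0.035]
 [ 0.648  0.225  0.035]
 [ 0.604 -0.003  0.035]
 [ 0.472  0.021  0.035]]
[[ 0.514  0.256  0.   ]
 [ 0.653  0.235  0.   ]
 [ 0.608 -0.001  0.   ]
 [ 0.472  0.024  0.   ]]
[351. 231.] [53. 56.] 35.3 [ 0.567 -0.141  0.03 ]
[590. 221.] [55. 56.] 85.0 [ 0.58  -0.702  0.03 ]
[470. 184.] [32. 45.] 90.0 [ 0.672 -0.425  0.03 ]
[313. 149.] [13. 14.] 26.6 [ 0.762 -0.056  0.03 ]
[200. 145.] [50. 15.] 57.0 [0.776 0.213 0.03 ]
[ 68. 149.] [122.  79.] 86.7 [0.773 0.535 0.03 ]
[[0.924 0.655 0.035]
 [0.93  0.453 0.035]
 [0.628 0.417 0.035]
 [0.62  0.61  0.035]]
[[0.939 0.679 0.   ]
 [0.944 0.47  0.   ]
 [0.633 0.434 0.   ]
 [0.624 0.633 0.   ]]
[622. 176.] [181.  33.] 90.0 [ 0.687 -0.793  0.03 ]
[[ 0.912 -0.775  0.035]
 [ 0.912 -0.86   0.035]
 [ 0.473 -0.807  0.035]
 [ 0.475 -0.727  0.035]]
[[ 0.926 -0.798  0.   ]
 [ 0.926 -0.886  0.   ]
 [ 0.473 -0.831  0.   ]
 [ 0.475 -0.749  0.   ]]
```

View pics/crop.png

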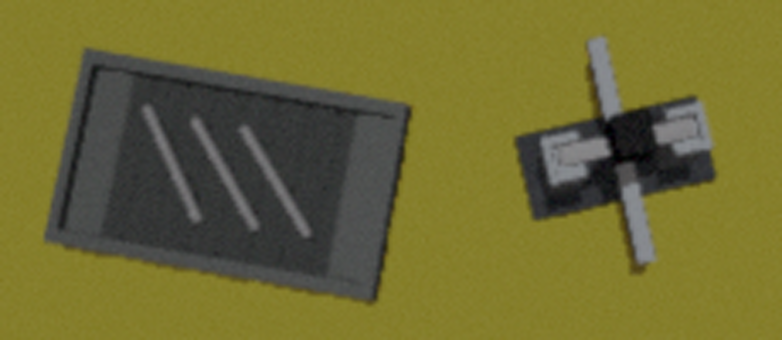

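The crop shows the tray's outer corners at crop (85,50), (410,105), (375,300) and (45,240). The post pockets are at (565,157) and (688,125), and the top of the black handle is at (632,135).

```bash
cat >> h.py <<'E'
from scipy.spatial.transform import Rotation as Ro
def pose(s): q=s['tcp_rot']; return np.array(s['tool_pos']),Ro.from_quat([q[1],q[2],q[3],q[0]])
def delta(p,yaw_y):
    """tool-frame shift (cm) and rotvec to reach p, pointing down with tool y along heading yaw_y (mod pi)"""
    P,R=pose(ctrl.sense()); best=None
    for a in(yaw_y,yaw_y+np.pi):
        y=np.array([np.cos(a),np.sin(a),0]);z=np.array([0,0,-1.]);G=Ro.from_matrix(np.c_[np.cross(y,z),y,z])
        w=(R.inv()*G).as_rotvec()
        if best is None or np.linalg.norm(w)<np.linalg.norm(best): best=w
    return np.r_[R.inv().apply(np.array(p)-P)*100,best].round(3)
E
python3 - <<'E'
from h import *
c=cal('top'); g=lambda L: np.array(L)/3.4+[170,185]-0.35
T=ray(c,g([(85,50),(410,105),(375,300),(45,240)]),0.035);print(T.round(4),T.mean(0))
print([np.linalg.norm(T[i]-T[(i+1)%4]).round(4) for i in range(4)])
for i,j in((0,1),(3,2)): d=T[j]-T[i];print('tray x yaw',np.arctan2(d[1],d[0]))
for i,j in((0,3),(1,2)): d=T[j]-T[i];print('tray y yaw',np.arctan2(d[1],d[0]))
H=ray(c,g([(565,157),(688,125)]),.125);print('posts',H,H.mean(0),np.linalg.norm(H[0]-H[1]));d=H[1]-H[0];print(np.arctan2(d[1],d[0]))
print('handle',ray(c,g([(632,135)]),.19))
B=ray(c,g([(597,40),(645,262)]),.06);print('bar',B,B.mean(0),np.linalg.norm(B[0]-B[1]));d=B[1]-B[0];print(np.arctan2(d[1],d[0]))
P=ray(c,g([(147,107),(197,220),(195,120),(255,228),(243,128),(307,235)]),.027);print(P,[np.linalg.norm(P[i]-P[i+1]) for i in(0,2,4)])
h=H.mean(0); print(delta([h[0],h[1],.26],np.arctan2(*(H[1]-H[0])[1::-1])))
E
```

```text
[[ 0.6445  0.2199  0.035 ]
 [ 0.6035 -0.0027  0.035 ]
 [ 0.4732  0.0213  0.035 ]
 [ 0.5156  0.2441  0.035 ]] [0.55918792 0.12064064 0.035     ]
[np.float64(0.2264), np.float64(0.1325), np.float64(0.2267), np.float64(0.1312)]
tray x yaw -1.7530302747704298
tray x yaw -1.7587673592649011
tray y yaw 2.9565995754168584
tray y yaw 2.9591691642131734
posts [[ 0.56013082 -0.10455887  0.125     ]
 [ 0.57873742 -0.1808297   0.125     ]] [ 0.56943412 -0.14269428  0.125     ] 0.07850761477991412
-1.3315157058864378
handle [[ 0.56743829 -0.14153259  0.19      ]]
bar [[ 0.64231961 -0.12904031  0.06      ]
 [ 0.49566346 -0.15713916  0.06      ]] [ 0.56899154 -0.14308974  0.06      ] 0.149323712567745
-2.952289970226912
[[0.60556774 0.17832917 0.027     ]
 [0.52808794 0.1428066  0.027     ]
 [0.59616663 0.14510639 0.027     ]
 [0.52221548 0.10328387 0.027     ]
 [0.59022288 0.1120786  0.027     ]
 [0.51706804 0.06798089 0.027     ]] [np.float64(0.08523481071540781), np.float64(0.08495819571240054), np.float64(0.08541802480958759)]
[-4.4806e+01  2.4536e+01 -2.1010e+00  2.0000e-03 -0.0000e+00  2.1700e-01]
```

Request:
move_arm(steps=[[-15,8,-1,0,0,0.08],[-30,16,-2,0,0,0.16],[-44.8,24.5,-3.1,0,0,0.24],[-44.8,24.5,-3.1,0,0,0.24],[-44.8,24.5,-3.1,0,0,0.24],[-44.8,24.5,-3.1,0,0,0.24],[-44.8,24.5,-3.1,0,0,0.24],[-44.8,24.5,-3.1,0,0,0.24],[-44.8,24.5,-3.1,0,0,0.24],[-44.8,24.5,-3.1,0,0,0.24],[-44.8,24.5,-3.1,0,0,0.24],[-44.8,24.5,-3.1,0,0,0.24],[-44.8,24.5,-3.1,0,0,0.24],[-44.8,24.5,-3.1,0,0,0.24]])

```text
clock: 1.5
tool_pos: [0.5687, -0.1447, 0.2704]
tcp_rot: [-0.0, -0.107, 0.994, 0.0]
force: [-0.2, -0.3, 0.8]
gripper_width: 0.087
gripper_force: 0.0
```

```bash
python3 - <<'E'
from h import *
s=ctrl.sense(); print(s['clock'],s['force'],delta([.569,-.1425,.158],-1.36))
c,im=snap('wrist','w1.png'); print(-c[2].T@c[3])
print(proj(c,[[.569,-.1425,.19]]))
E
```

```text
1.5 [-0.16895295 -0.27486972  0.80989191] [-8.200e-02  2.040e-01  1.124e+01  0.000e+00 -1.000e-03  4.000e-03]
[ 0.50358566 -0.15929529  0.41617104]
[[317.8851187  212.59740177]]
```

View pics/w1.png

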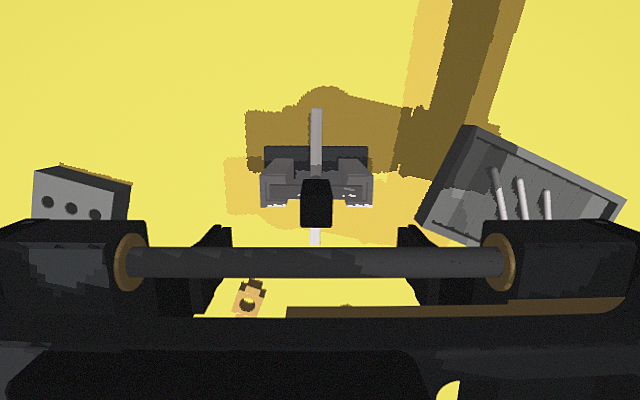

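The wrist view shows the handle at (317,205), centred between the fingers. The posts lie across the image and the head bar runs straight up and down, so the position and yaw are right. Next I descend and grip.

Request:
move_arm(steps=[[-0.1,0.2,2,0,0,0],[-0.1,0.2,5,0,0,0],[-0.1,0.2,8,0,0,0],[-0.1,0.2,10,0,0,0],[-0.1,0.2,11.2,0,0,0],[-0.1,0.2,11.2,0,0,0],[-0.1,0.2,11.2,0,0,0]])

```text
clock: 2.25
tool_pos: [0.5707, -0.1419, 0.1595]
tcp_rot: [0.001, -0.108, 0.994, -0.0]
force: [-0.0, -0.1, 1.3]
gripper_width: 0.0867
gripper_force: 0.0
```

Request:
move_arm(claw=0.9, steps=[[0,0,0,0,0,0],[0,0,0,0,0,0],[0,0,0,0,0,0],[0,0,0,0,0,0],[0,0,0,0,0,0],[0,0,0,0,0,0],[0,0,0,0,0,0],[0,0,0,0,0,0]])

```text
clock: 3.05
tool_pos: [0.5702, -0.1412, 0.1585]
tcp_rot: [-0.0, -0.108, 0.994, 0.0]
force: [-0.0, 0.5, -0.2]
gripper_width: 0.0309
gripper_force: 0.0
```

Request:
move_arm(steps=[[0,0,0,0,0,0],[0,0,0,0,0,0],[0,0,0,0,0,0],[0,0,0,0,0,0]])

```text
clock: 3.45
tool_pos: [0.5704, -0.1414, 0.1586]
tcp_rot: [0.0, -0.108, 0.994, -0.0]
force: [0.6, -0.7, 0.9]
gripper_width: 0.0237
gripper_force: 30.0
```

Request:
move_arm(steps=[[0,0,-1,0,0,0],[0,0,-3,0,0,0],[0,0,-6,0,0,0],[0,0,-9,0,0,0],[0,0,-12,0,0,0],[0,0,-12,0,0,0]])

```text
clock: 4.05
tool_pos: [0.5722, -0.1415, 0.284]
tcp_rot: [0.005, -0.108, 0.994, -0.001]
force: [0.2, 0.1, -1.6]
gripper_width: 0.0236
gripper_force: 30.0
```

```bash
python3 - <<'E'
from h import *
s=ctrl.sense(); print(s['clock'],s['force'],s['tool_pos'],s['gripper_width'])
u=np.array([np.cos(-1.756),np.sin(-1.756),0]); p=np.array([.5592,.1206,.26])+.09*u; print(p,delta(p,-1.756))
E
```

```text
4.05 [ 0.21166011  0.05829328 -1.5969862 ] [ 0.57219356 -0.14154643  0.28397251] 0.023602163801638366
[0.54262679 0.03213911 0.26      ] [-8.3700e-01  1.7605e+01  2.3470e+00 -1.0000e-03  1.0000e-02  4.0300e-01]
```

Request:
move_arm(steps=[[-0.3,4,0.5,0,0,0.1],[-0.6,9,1,0,0,0.2],[-0.8,13,1.5,0,0,0.3],[-1,16.5,1.9,0,0,0.4],[-1,17.5,1.9,0,0,0.403],[-1,17.5,1.9,0,0,0.403],[-1,17.5,1.9,0,0,0.403],[-1,17.5,1.9,0,0,0.403]])

```text
clock: 4.85
tool_pos: [0.5424, 0.0307, 0.2594]
tcp_rot: [-0.0, 0.094, 0.996, -0.0]
force: [0.2, -0.2, -2.6]
gripper_width: 0.0237
gripper_force: 30.0
```

```bash
python3 - <<'E'
from h import *
s=ctrl.sense(); print(s['clock'],s['force'],s['tool_pos'],s['gripper_width'])
u=np.array([np.cos(-1.756),np.sin(-1.756),0]); p=np.array([.5592,.1206,.26])+.09*u; print(p,delta(p,-1.756))
c,a=snap('wrist','w2.png');c,b=snap('scene','s2.png')
b=b[100:300,220:500]; b=cv2.resize(b,(560,400))
cv2.imwrite('pics/m2.png',cv2.resize(np.hstack([a[:,100:540][:400],b]),(800,320)))
for z in (.16,.15,.14,.13): print(z,proj(c,[p+[0,0,z-p[2]]]))
E
```

```text
4.85 [ 0.24972202 -0.18966281 -2.63209852] [0.54243229 0.03072129 0.25940964] 0.023721815964923003
[0.54262679 0.03213911 0.26      ] [ 0.007  0.143 -0.059 -0.    -0.    -0.002]
0.16 [[378.92904494 180.8073923 ]]
0.15 [[378.51768418 184.54923702]]
0.14 [[378.11046766 188.25337477]]
0.13 [[377.70733311 191.92037245]]
```

View pics/m2.png

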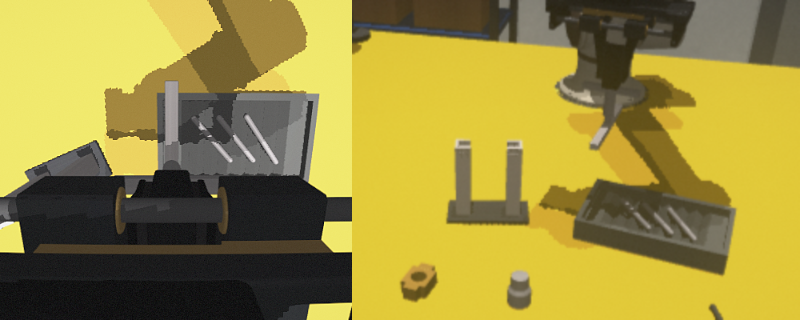

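The left half (wrist) shows the bar over the near shelf, with its far end at about (315,100) in the original. The right half (scene) shows the end of the head bar at about (374,187) and the empty holder. The pins are unchanged. I'll zoom in on the bar end.

```bash
python3 - <<'E'
from h import *
a=cv2.imread('pics/w2.png')[85:185,270:350];b=cv2.imread('pics/s2.png')[140:215,350:410]
cv2.imwrite('pics/z2.png',np.hstack([cv2.resize(a,(400,500),interpolation=0),cv2.resize(b,(400,500),interpolation=0)]))
E
```

```text
(no output)
```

View pics/z2.png

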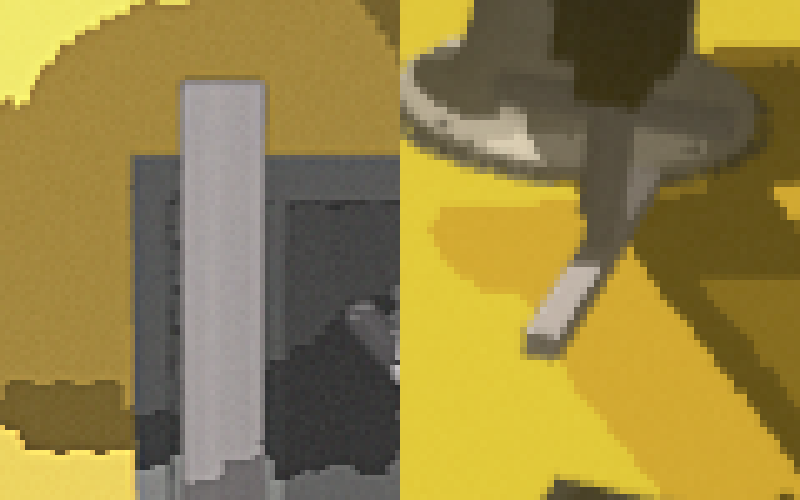

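The left crop (wrist) puts the end of the bar's top face at (314.6,101). The right crop (scene) puts the same edge at (371.8,190.2). Triangulating:

```bash
python3 - <<'E'
from h import *
w,s=cal('wrist'),cal('scene')
f=lambda c,z,uv: ray(c,[uv],z)[0]
def tri(uw,us):
    o=[];d=[]
    for c,uv in((w,uw),(s,us)):
        a=f(c,0,uv);b=f(c,.1,uv);o.append(a);d.append((b-a)/np.linalg.norm(b-a))
    A=np.c_[d[0],-d[1]];k=np.linalg.lstsq(A,o[1]-o[0],rcond=None)[0]
    return o[0]+k[0]*d[0],o[1]+k[1]*d[1]
E=tri((314.6,101),(371.8,190.2));print(E)
e=(E[0]+E[1])/2; P=pose(ctrl.sense())[0]; yr=np.array([np.cos(-.185),np.sin(-.185),0])
r=e-P; xr=np.array([np.cos(-1.756),np.sin(-1.756),0]); print('along y',r@yr,'x',r@xr,'z',r[2])
# bar axis yaw from wrist: two points on bar top
B=ray(w,[(314.6,101),(270+221/5,85+455/5)],e[2]);d=B[0]-B[1];print(np.arctan2(d[1],d[0]))
E
```

```text
(array([0.46412667, 0.04488853, 0.09351567]), array([0.4652396 , 0.01505267, 0.09323896]))
along y -0.07631960934480402 x 0.015045413406773067 z -0.16609083045321463
2.9484075119174844
```

The two cameras see opposite ends of the bar, because image-up in the wrist view points towards the base. I'll use the 150 mm bar length to solve for height instead.

```bash
python3 - <<'E'
from h import *
w,s=cal('wrist'),cal('scene');P=pose(ctrl.sense())[0]; yr=np.array([np.cos(-.185),np.sin(-.185),0]); xr=np.array([np.cos(-1.756),np.sin(-1.756),0])
for z in np.arange(.12,.191,.01):
    a=ray(w,[(314.6,101)],z)[0]-P; b=ray(s,[(371.8,190.2)],z)[0]-P
    print(round(z,3),'y',(a@yr).round(4),(b@yr).round(4),'len',((b-a)@yr).round(4),'x',(a@xr).round(4),(b@xr).round(4))
E
```

```text
0.12 y -0.0785 -0.022 len 0.0565 x 0.0005 0.0183
0.13 y -0.0781 -0.0029 len 0.0751 x 0.0005 0.0141
0.14 y -0.0777 0.0161 len 0.0938 x 0.0005 0.0099
0.15 y -0.0773 0.0352 len 0.1124 x 0.0005 0.0057
0.16 y -0.0768 0.0543 len 0.1311 x 0.0005 0.0014
0.17 y -0.0764 0.0733 len 0.1497 x 0.0005 -0.0028
0.18 y -0.076 0.0924 len 0.1684 x 0.0005 -0.007
0.19 y -0.0756 0.1115 len 0.187 x 0.0005 -0.0112
```

Request:
move_arm(steps=[[-0.15,0,2,0,0,0],[-0.15,0,5,0,0,0],[-0.15,0,8,0,0,0],[-0.15,0,9.5,0,0,0],[-0.15,0,10.2,0,0,0],[-0.15,0,10.5,0,0,0],[-0.15,0,10.7,0,0,0],[-0.15,0,10.8,0,0,0],[-0.15,0,10.8,0,0,0]])

```text
clock: 5.85
tool_pos: [0.5442, 0.0316, 0.1523]
tcp_rot: [0.001, 0.093, 0.996, 0.0]
force: [-0.6, 0.2, -2.5]
gripper_width: 0.0238
gripper_force: 30.0
```

Request:
move_arm(steps=[[0,0,0.1,0,0,0],[0,0,0.2,0,0,0],[0,0,0.25,0,0,0],[0,0,0.25,0,0,0]])

```text
clock: 6.25
tool_pos: [0.5438, 0.0316, 0.149]
tcp_rot: [-0.0, 0.093, 0.996, -0.0]
force: [-1.2, 0.0, -1.5]
gripper_width: 0.0241
gripper_force: 30.0
```

Request:
move_arm(steps=[[0,0,0.1,0,0,0],[0,0,0.2,0,0,0],[0,0,0.25,0,0,0],[0,0,0.25,0,0,0]])

```text
clock: 6.65
tool_pos: [0.5437, 0.0315, 0.1464]
tcp_rot: [-0.0, 0.093, 0.996, -0.0]
force: [-0.5, -0.1, -3.1]
gripper_width: 0.0236
gripper_force: 30.0
```

Request:
move_arm(steps=[[0,0,0.1,0,0,0],[0,0,0.2,0,0,0],[0,0,0.25,0,0,0],[0,0,0.25,0,0,0]])

```text
clock: 7.05
tool_pos: [0.5437, 0.0315, 0.1439]
tcp_rot: [-0.0, 0.093, 0.996, -0.0]
force: [0.3, -0.8, -2.2]
gripper_width: 0.024
gripper_force: 30.0
```

Request:
move_arm(steps=[[0,0,0.1,0,0,0],[0,0,0.2,0,0,0],[0,0,0.25,0,0,0],[0,0,0.25,0,0,0]])

```text
clock: 7.45
tool_pos: [0.5438, 0.0315, 0.1414]
tcp_rot: [-0.0, 0.093, 0.996, -0.0]
force: [0.6, -0.5, -2.0]
gripper_width: 0.0238
gripper_force: 30.0
```

Request:
move_arm(steps=[[0,0,0.1,0,0,0],[0,0,0.2,0,0,0],[0,0,0.25,0,0,0],[0,0,0.25,0,0,0]])

```text
clock: 7.85
tool_pos: [0.5438, 0.0315, 0.1389]
tcp_rot: [-0.0, 0.093, 0.996, -0.0]
force: [-0.9, -0.2, -2.5]
gripper_width: 0.0238
gripper_force: 30.0
```

Request:
move_arm(steps=[[0,0,0.1,0,0,0],[0,0,0.15,0,0,0],[0,0,0.2,0,0,0],[0,0,0.2,0,0,0]])

```text
clock: 8.25
tool_pos: [0.5438, 0.0315, 0.137]
tcp_rot: [-0.0, 0.093, 0.996, -0.0]
force: [-0.0, 1.0, -2.5]
gripper_width: 0.0242
gripper_force: 30.0
```

Request:
move_arm(steps=[[0,0,0.1,0,0,0],[0,0,0.15,0,0,0],[0,0,0.2,0,0,0],[0,0,0.2,0,0,0]])

```text
clock: 8.65
tool_pos: [0.5438, 0.0315, 0.1349]
tcp_rot: [-0.0, 0.093, 0.996, -0.0]
force: [0.3, -0.2, -2.7]
gripper_width: 0.0235
gripper_force: 30.0
```

Request:
move_arm(steps=[[0,0,0.1,0,0,0],[0,0,0.15,0,0,0],[0,0,0.2,0,0,0],[0,0,0.2,0,0,0]])

```text
clock: 9.05
tool_pos: [0.5438, 0.0315, 0.133]
tcp_rot: [-0.0, 0.093, 0.996, -0.0]
force: [0.9, -0.6, -2.6]
gripper_width: 0.0237
gripper_force: 30.0
```

Request:
move_arm(steps=[[0,0,0.1,0,0,0],[0,0,0.15,0,0,0],[0,0,0.2,0,0,0],[0,0,0.2,0,0,0],[0,0,0.2,0,0,0]])

```text
clock: 9.55
tool_pos: [0.5439, 0.0316, 0.1315]
tcp_rot: [0.0, 0.093, 0.996, 0.0]
force: [-0.9, 0.7, 4.0]
gripper_width: 0.0236
gripper_force: 30.0
```

Request:
move_arm(steps=[[0,0.1,-0.03,0,0,0],[0,0.3,-0.03,0,0,0],[0,0.6,-0.03,0,0,0],[0,0.9,-0.03,0,0,0],[0,1.2,-0.03,0,0,0],[0,1.5,-0.03,0,0,0],[0,1.8,-0.03,0,0,0],[0,2.1,-0.03,0,0,0],[0,2.4,-0.03,0,0,0],[0,2.7,-0.03,0,0,0],[0,3.0,-0.03,0,0,0]])

```text
clock: 10.65
tool_pos: [0.5493, 0.0612, 0.1313]
tcp_rot: [-0.0, 0.093, 0.996, -0.0]
force: [-1.3, -4.9, 5.0]
gripper_width: 0.024
gripper_force: 30.0
```

Request:
move_arm(steps=[[0,0.2,-0.03,0,0,0],[0,0.5,-0.04,0,0,0],[0,0.8,-0.04,0,0,0],[0,1.1,-0.04,0,0,0],[0,1.4,-0.04,0,0,0],[0,1.7,-0.04,0,0,0],[0,2.0,-0.04,0,0,0],[0,2.3,-0.04,0,0,0],[0,2.6,-0.04,0,0,0],[0,3.0,-0.04,0,0,0]])

```text
clock: 11.65
tool_pos: [0.5549, 0.0907, 0.1317]
tcp_rot: [-0.0, 0.093, 0.996, -0.0]
force: [-0.8, -4.0, 3.6]
gripper_width: 0.0239
gripper_force: 30.0
```

```bash
python3 - <<'E'
from h import *
c,a=snap('wrist','w3.png');c,b=snap('scene','s3.png')
cv2.imwrite('pics/m3.png',np.hstack([a[60:260,180:420].repeat(2,0).repeat(2,1)[:, :400],b[190:290,340:460].repeat(4,0).repeat(4,1)[:,80:480]]))
print(ctrl.sense()['force'])
E
```

```text
[-1.72139978 -2.04867228  3.21102353]
```

View pics/m3.png

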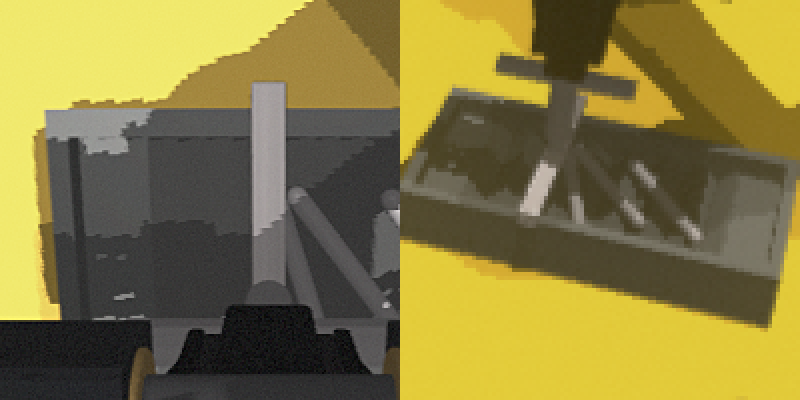

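The wrist crop (left) shows the bar resting on the wall at about (268,82–300), with the first pin being turned parallel next to it. The scene crop (right) shows all three pins ahead of the rake, and the first nearly aligned. I'll keep combing.

Request:
move_arm(steps=[[0,0.2,0,0,0,0],[0,0.5,0,0,0,0],[0,0.8,0,0,0,0],[0,1.1,0,0,0,0],[0,1.4,0,0,0,0],[0,1.7,0,0,0,0],[0,2.0,0,0,0,0],[0,2.3,0,0,0,0],[0,2.6,0,0,0,0],[0,3.0,0,0,0,0]])

```text
clock: 12.75
tool_pos: [0.5605, 0.1202, 0.1318]
tcp_rot: [-0.0, 0.093, 0.996, -0.0]
force: [-0.7, -4.6, 2.8]
gripper_width: 0.0238
gripper_force: 30.0
```

Request:
move_arm(steps=[[0,0.2,0,0,0,0],[0,0.5,0,0,0,0],[0,0.8,0,0,0,0],[0,1.1,0,0,0,0],[0,1.4,0,0,0,0],[0,1.7,0,0,0,0],[0,2.0,0,0,0,0],[0,2.3,0,0,0,0],[0,2.6,0,0,0,0],[0,3.0,0,0,0,0]])

```text
clock: 13.75
tool_pos: [0.566, 0.1497, 0.1317]
tcp_rot: [-0.0, 0.093, 0.996, -0.0]
force: [-0.6, -3.6, 3.2]
gripper_width: 0.0243
gripper_force: 30.0
```

```bash
python3 - <<'E'
from h import *
c,a=snap('wrist','w4.png');c,b=snap('scene','s4.png')
cv2.imwrite('pics/m4.png',np.hstack([a[60:260,140:340].repeat(2,0).repeat(2,1),b[190:290,340:460].repeat(4,0).repeat(4,1)[:,80:480]]))
s=ctrl.sense();print(s['force'],delta([.5592+.0015,.1206,.1317],-1.756))
E
```

```text
[-0.96518201 -2.63531468  2.82572328] [-5.000e-03 -3.009e+00 -1.000e-03  1.000e-03  0.000e+00 -1.000e-03]
```

View pics/m4.png

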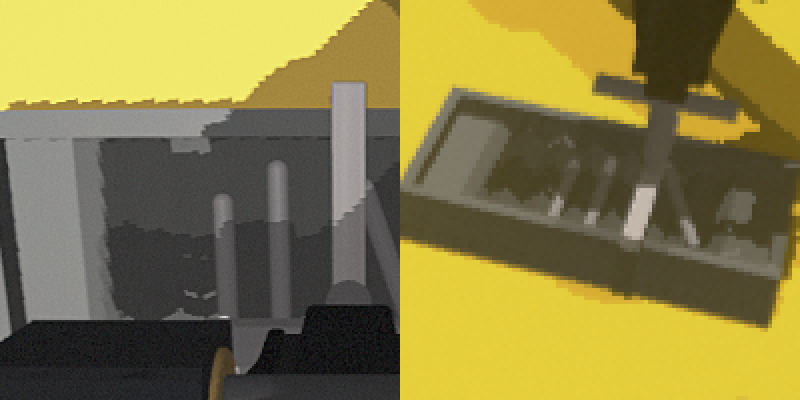

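Two pins now lie parallel in grooves behind the rake, at (224,250) and (278,230) in the left crop. The third is still ahead and being turned.

Request:
move_arm(steps=[[0,0.1,0,0,0,0],[0,0.3,0,0,0,0],[0,0.5,0,0,0,0],[0,0.7,0,0,0,0],[0,0.9,0,0,0,0],[0,1.1,0,0,0,0],[0,1.3,0,0,0,0],[0,1.5,0,0,0,0],[0,1.7,0,0,0,0],[0,1.9,0,0,0,0],[0,2.1,0,0,0,0],[0,2.3,0,0,0,0],[0,2.5,0,0,0,0],[0,2.7,0,0,0,0],[0,2.9,0,0,0,0],[0,3.1,0,0,0,0],[0,3.2,0,0,0,0],[0,3.2,0,0,0,0]])

```text
clock: 15.65
tool_pos: [0.572, 0.1811, 0.1317]
tcp_rot: [0.0, 0.093, 0.996, 0.0]
force: [-1.4, -4.0, 4.0]
gripper_width: 0.0241
gripper_force: 30.0
```

```bash
python3 - <<'E'
from h import *
c,a=snap('wrist','w5.png');c,b=snap('scene','s5.png');c,t=snap('top','t5.png')
cv2.imwrite('pics/m5.png',np.hstack([a[60:260,140:340].repeat(2,0).repeat(2,1),b[190:290,340:460].repeat(4,0).repeat(4,1)[:,80:480]]))
s=ctrl.sense();print(s['force'],delta([.5592+.0015,.1206,.1317],-1.756))
E
```

```text
[ 0.22841636 -3.02892583  3.453503  ] [-8.000e-03 -6.152e+00  6.000e-03  0.000e+00  0.000e+00 -1.000e-03]
```

View pics/m5.png

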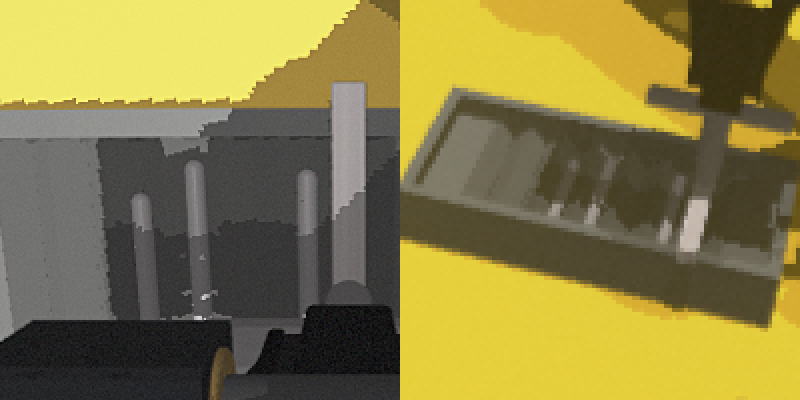

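All three pins lie parallel behind the rake, at (145,250), (197,240) and (308,240) in the left crop. I'll check that numerically.

```bash
python3 - <<'E'
from h import *
c=cal('wrist'); u=np.array([np.cos(-1.756),np.sin(-1.756),0]);v=np.array([np.cos(-.185),np.sin(-.185),0]);o=np.array([.5592,.1206,0])
for a,b in(((211,165),(214,210)),((237,147.5),(240.5,210)),((293.5,150),(294.5,210))):
    for p in ray(c,[a,b],.0215): print(((p-o)@u*1000).round(1),((p-o)@v*1000).round(1),end=' | ')
    print()
s=ctrl.sense();print(delta([.5704,-.1413,.28],-1.356),s['clock'])
E
```

```text
20.5 -27.6 | 20.8 9.3 | 
-0.9 -41.2 | -0.9 9.4 | 
-44.8 -39.1 | -44.9 9.4 | 
[ -5.813 -31.703 -14.835   0.      0.     -0.401] 15.8
```

Request:
move_arm(steps=[[0,0,0,0,0,0],[0,0,0,0,0,0],[0,0,0,0,0,0],[0,0,-0.5,0,0,0],[0,0,-2,0,0,0],[0,0,-5,0,0,0],[0,0,-9,0,0,0],[0,0,-12,0,0,0],[0,0,-14.8,0,0,0],[-1,-5,-14.8,0,0,-0.1],[-2,-10,-14.8,0,0,-0.2],[-3,-15,-14.8,0,0,-0.3],[-4,-20,-14.8,0,0,-0.4],[-5,-25,-14.8,0,0,-0.403],[-5.6,-29,-14.8,0,0,-0.403],[-5.8,-31,-14.8,0,0,-0.403],[-5.8,-31.7,-14.8,0,0,-0.403],[-5.8,-31.7,-14.8,0,0,-0.403],[-5.8,-31.7,-14.8,0,0,-0.403],[-5.8,-31.7,-14.8,0,0,-0.403]])

```text
clock: 17.8
tool_pos: [0.5706, -0.1399, 0.2796]
tcp_rot: [0.0, -0.109, 0.994, 0.0]
force: [-0.3, -0.0, -2.6]
gripper_width: 0.0238
gripper_force: 30.0
```

```bash
python3 - <<'E'
from h import *
s=ctrl.sense();print(delta([.5704,-.1413,.1586],-1.354),s['clock'],s['tcp_rot'],s['tool_pos'])
E
```

```text
[ 5.9000e-02 -1.3800e-01  1.2104e+01  0.0000e+00  0.0000e+00  2.0000e-03] 17.8 [ 2.14690070e-04 -1.09057220e-01  9.94035414e-01  2.67231631e-04] [ 0.57063606 -0.13989842  0.27963693]
```

Request:
move_arm(steps=[[0.05,0,2,0,0,0.002],[0.05,0,4.5,0,0,0.002],[0.05,0,7,0,0,0.002],[0.05,0,9,0,0,0.002],[0.05,0,10,0,0,0.002],[0.05,0,10.4,0,0,0.002],[0.05,0,10.4,0,0,0.002],[0.05,0,10.4,0,0,0.002],[0.05,0,10.4,0,0,0.002]])

```text
clock: 18.7
tool_pos: [0.5705, -0.1414, 0.177]
tcp_rot: [0.001, -0.107, 0.994, -0.0]
force: [-0.2, 0.3, -2.5]
gripper_width: 0.0237
gripper_force: 30.0
```

```bash
python3 - <<'E'
from h import *
s=ctrl.sense();print(delta([.5704,-.1413,.1586],-1.354),s['clock'],s['force'])
E
```

```text
[ 1.100e-02  1.700e-02  1.836e+00 -1.000e-03  2.000e-03 -2.000e-03] 18.7 [-0.22445137  0.29309908 -2.4962275 ]
```

Aligned within 0.2 mm, so I lower the rest of the way.

Request:
move_arm(steps=[[0,0,0.4,0,0,0],[0,0,0.8,0,0,0],[0,0,1.1,0,0,0],[0,0,1.4,0,0,0],[0,0,1.6,0,0,0],[0,0,1.75,0,0,0],[0,0,1.8,0,0,0],[0,0,1.8,0,0,0],[0,0,1.8,0,0,0]])

```text
clock: 19.6
tool_pos: [0.5697, -0.1415, 0.1586]
tcp_rot: [0.0, -0.107, 0.994, -0.0]
force: [-3.0, 0.9, 5.1]
gripper_width: 0.0239
gripper_force: 30.0
```

Request:
move_arm(claw=0, steps=[[0,0,0,0,0,0],[0,0,0,0,0,0],[0,0,0,0,0,0],[0,0,0,0,0,0],[0,0,0,0,0,0],[0,0,0,0,0,0],[0,0,0,0,0,0],[0,0,0,0,0,0],[0,0,0,0,0,0],[0,0,0,0,0,0]])

```text
clock: 20.6
tool_pos: [0.5698, -0.1415, 0.1577]
tcp_rot: [0.0, -0.107, 0.994, 0.0]
force: [0.6, -0.1, 0.0]
gripper_width: 0.0863
gripper_force: 0.0
```

Request:
move_arm(steps=[[0,0,-1,0,0,0],[0,0,-3,0,0,0],[0,0,-6,0,0,0],[0,0,-10,0,0,0],[0,0,-14,0,0,0],[5,0,-18,0,0,0],[10,0,-18,0,0,0],[15,0,-18,0,0,0],[15,0,-18,0,0,0],[15,0,-18,0,0,0],[15,0,-18,0,0,0]])

```text
clock: 21.7
tool_pos: [0.424, -0.1734, 0.3383]
tcp_rot: [0.001, -0.107, 0.994, -0.0]
force: [-0.4, 0.0, -0.7]
gripper_width: 0.0866
gripper_force: 0.0
```

```bash
python3 - <<'E'
from h import *
c,t=snap('top','t6.png');c,b=snap('scene','s6.png')
cv2.imwrite('pics/m6.png',np.hstack([cv2.resize(t[180:280,175:400],(400,178)).repeat(1,0),cv2.resize(b[150:290,270:470],(400,280))[51:229]]))
a=cv2.imread('pics/top0.png')
d=cv2.absdiff(a,t).max(2)>40; 
for n,(x0,y0,x1,y1) in dict(nut=(355,130,385,165),soc=(300,138,325,160),hex=(178,120,212,172),blk=(445,165,498,204),rake=(320,190,385,268)).items(): print(n,d[y0:y1,x0:x1].sum())
s=ctrl.sense();print(s['clock'],s['gripper_width'],s['force'],s['tool_pos'])
E
```

```text
nut 0
soc 0
hex 0
blk 0
rake 79
21.8 0.08724296325423392 [-0.32921069  0.40928837 -0.71322796] [ 0.42453006 -0.17322064  0.33744717]
```

View pics/m6.png

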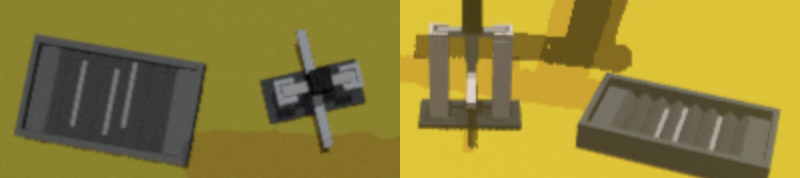

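The rake hangs seated in the holder at (318,85), as it did at the start. All three pins lie parallel in the grooves, and the bystanders have not moved.

```bash
python3 -c "
from plant import ctrl
print(ctrl.sign_off())"
```

```text
the job is handed in; nothing more can be done
None
```

The job is handed in at about 22 s: all three pins lie parallel in the tray's grooves, the rake hangs back on its holder with the gripper clear, and the bystanders have not moved; the judge returned no verdict.

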